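Third hand at the vacuum manifold: hold the gauge on its sprung seat

TASK

Mount the blue vacuum gauge on the manifold as a third hand: loosen the brass knurled nut of the open port by about a fifth of a turn counter-clockwise so that its collet opens, then take the gauge out of the white stand and slide its steel stem straight down through the nut onto the spring-loaded valve seat. Push it down with a steady 10 newtons, never as much as 30, and finish while still gripping it and pushing like that, upright, with the nut left loose, so that your colleague can tighten it. Leave the blanking plug in its stand and do not disturb the steel cup or the vial.

Things in the scene. Friction and masses are not known exactly. Their poses are not given: they have to be found in the camera images.
- manifold: Fixed bright aluminium vacuum manifold block, 60 x 180 mm, top face 30 mm above the bench. Origin under its centre on the bench; its own y axis runs along the 180 mm length. At y = -45 mm stands the open port with the brass nut; at y = +48 mm a port closed by a low black cap (38 mm across, top 61 mm above the bench); a steel flange stub sticks 27 mm out of the +y end.
- port (a point): Centre of the hole at the top face of the brass nut, 82 mm above the bench (z up). The hole in the nut's lip is 22 mm across, the bore below it 18.8 mm. The spring-loaded seat waits 36 mm below this point. The gauge's stem is 16 mm in diameter.
- nut (a joint): Turn of the brass knurled nut about the vertical, rad: 0 = tight, 1.6 = end stop of the loosening. It grows counter-clockwise seen from above (loosening) and starts at 0 to 0.25. It turns stiffly (0.08 N m) and stays where it is left. Six copper collet fingers under its lip follow it: at 0 they leave an opening of 12.4 mm, which grows by 5.2 mm per rad, so the 16 mm stem passes freely from about 1.0 rad on.
- nut_grip (a point): Centre of the brass nut, half-way up it, 71 mm above the bench. The nut is round, 45 mm across the knurls and 22 mm high (60 to 82 mm above the bench); nothing stands beside it at that height except the black cap 93 mm away along the block.
- seat (a joint): How far the spring-loaded valve seat at the bottom of the bore is pressed down, m: 0 = up, 0.010 = bottomed. Pressing it takes 3 N at first and 1.2 N more per mm: 10 N at about 6 mm, 15 N when bottomed.
- stand: Fixed white plastic stand, 56 x 150 mm, 46 mm high, with two 19 mm holes, 41 mm deep, 43 mm either side of its centre along its own y axis. Origin under its centre on the bench. One hole holds the gauge, the other the plug (either way round).
- gauge_grip (a point): Centre of the housing of the blue gauge, z along the gauge's axis (up). The housing is a cylinder 36 mm in diameter and 60 mm high (30 mm above and below this point), with a 12 mm black connector 18 mm across on top; below it the steel stem, 16 mm in diameter and 55 mm long, with a chamfered end. The gauge weighs 0.12 to 0.2 kg and stands upright in the stand with the housing 14 mm clear above it; lift it at least 50 mm to draw the stem out.
- gauge_tip (a point): Centre of the end of the gauge's stem, 85 mm below gauge_grip along the gauge's axis.
- plug: Loose steel blanking plug, standing in the other hole of the stand: 30 mm knurled head, top 69 mm above the bench. Origin at the lower end of its stem. Leave it there.
- cup: Loose turned steel cup, 45 mm across, 52 mm high, standing on the bench behind the manifold. Origin at the centre of its underside. A bystander.
- vial: Loose snap-lid white vial, 36 mm across, 46 mm high, standing on the bench behind the work. Origin at the centre of its underside. A bystander.

How it is judged:
By the outcome, as a careful person would: the job done as asked, in the order asked, and still so for the second after the job is handed in, while the arm keeps its last pose, push and grip.
It also fails if it takes over 58 s, if anything falls off the work surface, if the arm or the gripper's body presses on something with over 40 N, if the wrist force passes 120 N, or if a joint passes its speed limit or range.

ROBOT

A 7-joint arm with a two-finger parallel gripper is mounted at the origin on the work surface; the furniture and walls round the work are solid. World frame = base frame: x ahead of the robot, y to its left, z up, the work surface at z = 0. Lengths are in mm, angles in rad, forces in N, time in s.
With the tool pointing down it reaches from about 400 to 850 mm from the base axis. Payload 10.4 kg.
Tool frame: the origin (TCP) lies on the centre line of the jaws, within the pads' length; the fingertips stand 14 mm ahead of it and the grasp point (between the pads) lies 5 mm behind it; z points along the fingers, y is the line along which they close (so a half turn about z gives the same grasp; the last joint's range is limited). The gripper opens to 87 mm and grips with 3 to 60 N. Pads are 19 mm wide; open, the fingers measure 117 mm over their backs; the gripper's body (75 mm by 190 mm) begins 51 mm behind the grasp point.
Start: joints at [-1.364, 0.332, -0.065, 1.46, 0.022, 1.35, -0.088], TCP at [142.349, 608.597, 203.276] pointing down, gripper open.
Joint ranges: [-2.6, 2.6], [-0.5, 2.12], [-1.47, 1.34], [0.16, 2.42], [-1.27, 4.41], [0.06, 2.06], [-2.6, 2.6]. Speed limits (rad/s): [2.22, 2.22, 2.79, 2.79, 3.14, 3.14, 3.14].

INTERFACE

Orientations are given as a unit quaternion [w, x, y, z].
In Python, from station import env, eoat, solve_ik, sensors, optics, hand_in gives the robot as it stands. The module is installed in compiled form; this text tells all that it offers. Calls block until the motion is done:
- env.goto(position, orientation): joint-space move of the TCP to a pose.
- env.servo_line(position, rotation=None, rate=150, force_limit=None): straight line of the TCP; rotation=None keeps the orientation; rate is the mean speed in mm/s. With force_limit (N) it stops when the force on the tool has changed by that much, and returns True; else False.
- env.movej(angles): joint-space move.
- eoat.move_gripper(opening, grasp_force=None): finger opening in mm; grasp_force is the grip in N (None keeps the last); returns when the fingers have stopped.
- env.sleep(seconds).
- solve_ik(position, orientation): joint angles nearest the present ones, or None.
- sensors.observe(): the state.
- optics.capture(name): name is "side" or "top"; returns a dict with "pixels" (420x560x3 uint8, red, green, blue), "intrinsics" (3x3 intrinsics, pixels), "R" (3x3) and "t" (3): a world point X has camera coordinates R X + t. Camera axes: x right, y down, z forward; pixel columns grow to the right and rows downward; lengths in mm; the calibration is good to about 2 mm. A picture is of the moment at which its call begins. There is no depth.
A pose or a line that the arm cannot do raises env.MotionError and nothing moves.
- hand_in(): hands the job in; it is judged then, once.
The state is a dict: "time_s": time; "joint_pos": joint angles; "dq": joint speeds; "effort": joint torques, N m; "eef_pos": TCP position; "eef_rot": TCP orientation; "wrist_force": force on the tool from outside, world axes, zero at the start; "moment": the same for the moment, N m; "finger_gap": finger opening in mm; "grasp_force": force on a finger pad.
Only numpy, scipy, OpenCV 4.12 (cv2) and the standard library are available. Lean on these libraries where they do the work, as an engineer would, in place of code of your own. Each camera call takes 0.05 s, during which the arm holds its last target. There are 200 camera calls.

## Working session

There is one attempt and no reset: what is moved stays moved. The work goes in short steps, each a Python script; the robot and the scene stay as the last script left them, time stands still between calls to the robot, and variables do not carry over. Pictures are saved under pics/ and viewed, at most 10 in all, crops included, and the job is handed in when it is done.

```bash
mkdir -p pics
python3 - <<'E'
from station import *
import cv2,numpy as np,pickle
for n in("top","side"):
    c=optics.capture(n);pickle.dump(c,open(n+".pkl","wb"))
    cv2.imwrite(f"pics/{n}0.png",c["pixels"][:,:,::-1])
    print(n,c["intrinsics"],c["R"],c["t"],-np.array(c["R"]).T@c["t"])
print(sensors.observe())
E
```

```text
top [[488.17818721   0.         280.62285217]
 [  0.         488.17818721 204.40600751]
 [  0.           0.           1.        ]] [[ 0.01388682 -0.99982951  0.01216961]
 [-0.9800481  -0.01602344 -0.19811354]
 [ 0.19827476 -0.00917563 -0.98010353]] [ -52.05221559  503.88010051 1095.71356941] [ 277.29723054  -33.91557978 1174.3716594 ]
side [[392.4256558    0.         280.61243289]
 [  0.         392.4256558  210.28043087]
 [  0.           0.           1.        ]] [[ 0.97411858 -0.22481213 -0.02350511]
 [-0.14669399 -0.54964243 -0.82241965]
 [ 0.17197051  0.80458232 -0.56839549]] [-489.99033287  106.4126222   887.50108473] [ 340.29477148 -765.73455755  580.45017336]
{'time_s': 0.1, 'joint_pos': array([-1.36363139,  0.33279397, -0.06467574,  1.46084492,  0.02162593,
        1.34988469, -0.08852102]), 'dq': array([-0.00202633, -0.00123764,  0.00042604, -0.00177028,  0.00034557,
       -0.00052987, -0.00018103]), 'effort': array([ 1.62218388e-03, -6.24536276e+01,  2.48107722e-02, -3.90716958e+01,
       -6.13952335e-02,  3.66291020e-02,  4.71126907e-05]), 'eef_pos': array([142.28848609, 608.21953352, 202.54856032]), 'eef_rot': array([-2.67801302e-05,  1.14639500e-01,  9.93406968e-01, -6.16952815e-04]), 'wrist_force': array([-0.03161502, -0.5118276 , -0.87528867]), 'moment': array([-0.02563662, -0.01521166, -0.00016199]), 'grasp_force': 0.0, 'finger_gap': 86.95047624045674}
```

View pics/top0.png

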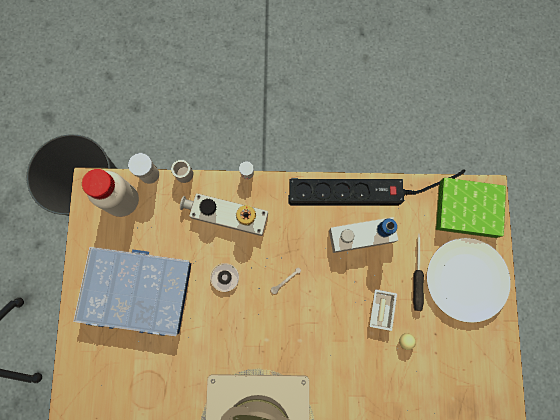

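View pics/side0.png

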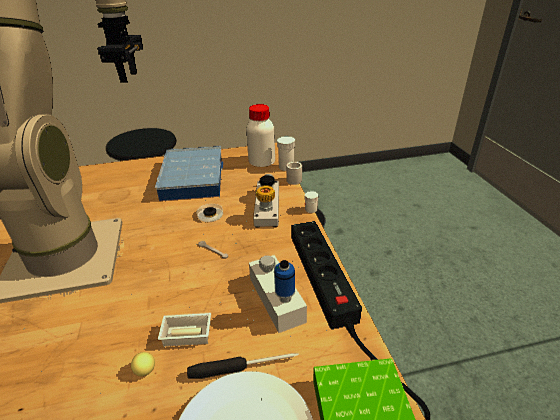

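The top view shows the nut at (246,215), cap at (208,206), gauge at (388,227), plug at (347,236), cup at (181,170) and vial at (246,169). In the side view the nut is near (265,192) and the gauge near (285,278). I'll crop in closer and mask.

```bash
cat > h.py <<'E'
import cv2,numpy as np,pickle
def ray(c,u,v):
    d=np.array(c["R"]).T@np.linalg.inv(c["intrinsics"])@[u,v,1.]
    return -np.array(c["R"]).T@c["t"],d/np.linalg.norm(d)
def onz(c,u,v,z):
    o,d=ray(c,u,v);return o+d*(z-o[2])/d[2]
def two(r1,r2):
    (a,d),(b,e)=r1,r2
    s=np.linalg.lstsq(np.c_[d,-e],b-a,rcond=None)[0];p=a+s[0]*d;q=b+s[1]*e
    return (p+q)/2,np.linalg.norm(p-q)
def proj(c,X):
    p=c["intrinsics"]@(np.array(c["R"])@X+c["t"]);return p[:2]/p[2]
def mask(c,lo,hi,box):
    h=cv2.cvtColor(c["pixels"],cv2.COLOR_RGB2HSV);m=cv2.inRange(h,lo,hi)
    k=np.zeros_like(m);x0,y0,x1,y1=box;k[y0:y1,x0:x1]=m[y0:y1,x0:x1];return k
def big(m):
    n,l,s,ce=cv2.connectedComponentsWithStats(m);i=1+np.argmax(s[1:,4]);return s[i],ce[i],l==i
E
python3 - <<'E'
from h import *
T,S=[pickle.load(open(n+".pkl","rb")) for n in("top","side")]
def cr(c,x,y,w=80,h=60):return cv2.resize(c["pixels"][y:y+h,x:x+w,::-1],(400,300),interpolation=cv2.INTER_NEAREST)
im=np.vstack([np.hstack([cr(T,190,180),cr(T,325,210)]),np.hstack([cr(S,225,170),cr(S,240,250,)])])
cv2.imwrite("pics/crops.png",im)
for c,nb,gb in((T,(225,190,270,235),(370,210,405,245)),(S,(245,175,285,215),(265,250,305,310))):
    for nm,lo,hi,b in(("brass",(12,140,60),(30,255,255),nb),("blue",(98,120,30),(125,255,255),gb)):
        s,ce,_=big(mask(c,lo,hi,b));print(nm,s,ce)
E
```

```text
brass [236 205  20  20 197] [245.69035533 215.29441624]
blue [378 219  19  18 178] [386.1011236  227.52808989]
brass [245 175  30  40 698] [255.54011461 192.76217765]
blue [275 263  20  34 501] [284.74051896 281.10179641]
```

View pics/crops.png

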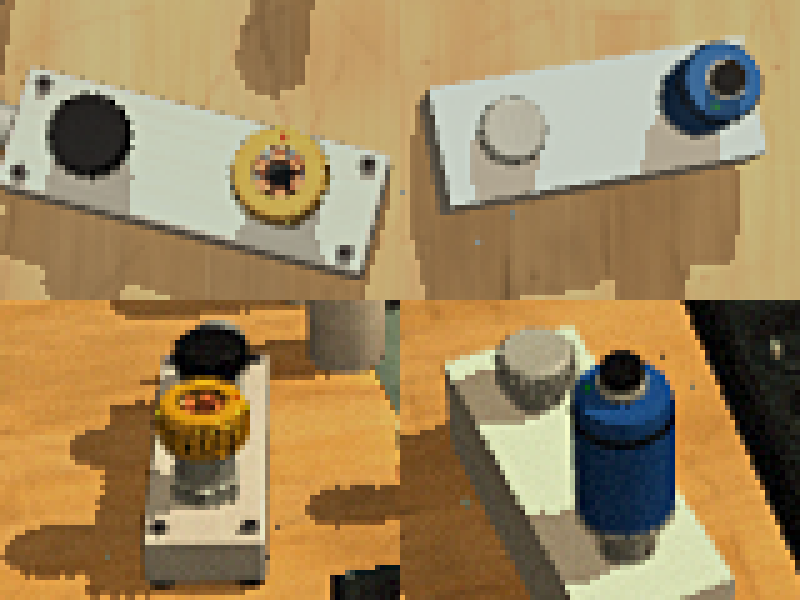

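The crops show the nut's top centre at about (245.3,214.3) in top and (265.1,190.1) in side. The gauge connector top is at (390.1,225.1) and (283.9,262.7). The cap is at (207.5,206.1) and the plug head at (346.9,234.5).

Run:
```python
from h import *
from station import *
T,S=[pickle.load(open(n+".pkl","rb")) for n in("top","side")]
for nm,a,b,z in(("nut",(245.3,214.3),(265.1,190.1),82),("gauge",(390.1,225.1),(283.9,262.7),132)):
    print(nm,onz(T,*a,z),onz(S,*b,z),two(ray(T,*a),ray(S,*b)))
print("cap",onz(T,207.5,206.1,61),"plug",onz(T,346.9,234.5,69),"cup",onz(T,181,170,52),"vial",onz(T,246,167,46))
import cv2
q=sensors.observe()["eef_rot"]
from scipy.spatial.transform import Rotation as R
for yaw in range(0,180,15):
    r=R.from_euler("ZX",[yaw,180],degrees=True).as_quat()[[3,0,1,2]]
    print(yaw,[None if (s:=solve_ik(p,r)) is None else np.round(s,2)[[0,6]] for p in([550,34,200],[500,-250,250])])
```

```text
nut [474.04310506  35.7786192   82.        ] [474.12731479  33.16827019  82.        ] (array([474.46773776,  35.88245078,  80.29066001]), np.float64(0.23020137637609359))
gauge [ 446.31936009 -281.42830906  132.        ] [ 446.40790407 -283.6869659   132.        ] (array([ 446.70663634, -281.84792809,  130.27626668]), np.float64(0.21311199389087693))
cap [495.74648367 125.31545084  61.        ] plug [ 433.22256945 -196.71416172   69.        ] cup [583.79581955 193.18292545  52.        ] vial [595.53657288  39.64647712  46.        ]
0 [array([-0.79, -1.6 ]), array([-0.42, -1.03])]
15 [array([-0.77, -1.34]), array([-0.42, -0.77])]
30 [array([-0.75, -1.08]), array([-0.42, -0.51])]
45 [array([-0.74, -0.82]), array([-0.42, -0.24])]
60 [array([-0.74, -0.56]), array([-0.42,  0.02])]
75 [array([-0.74, -0.3 ]), array([-0.42,  0.28])]
90 [array([-0.74, -0.04]), array([-0.42,  0.54])]
105 [array([-0.74,  0.22]), array([-0.42,  0.8 ])]
120 [array([-0.73,  0.49]), array([-0.26,  1.02])]
135 [array([-0.73,  0.75]), array([-0.09,  1.24])]
150 [array([-0.73,  1.01]), array([-0.55,  1.65])]
165 [array([-0.73,  1.27]), array([-0.58,  1.93])]
```

```bash
cat >> h.py <<'E'
from scipy.spatial.transform import Rotation as Ro
def quat(yaw): return Ro.from_euler("ZX",[yaw,np.pi]).as_quat()[[3,0,1,2]]
NUT=np.array([474.1,34.5]); GAU=np.array([446.4,-282.5])
def show(o,m=""): print(m,"t%.1f"%o["time_s"],np.round(o["eef_pos"],1),"F",np.round(o["wrist_force"],1),"M",np.round(o["moment"],2),"gap %.1f g %.1f"%(o["finger_gap"],o["grasp_force"]),"j",np.round(o["joint_pos"],2))
E
python3 - <<'E'
from h import *
from station import *
y0=np.radians(55)
env.goto([200,480,330],quat(y0));show(sensors.observe())
env.goto([390,300,330],quat(y0));show(sensors.observe())
env.goto([*NUT,180],quat(y0));show(sensors.observe())
c=optics.capture("side");pickle.dump(c,open("s1.pkl","wb"));t=optics.capture("top")
a=cv2.resize(c["pixels"][60:240,160:340,::-1],(400,400));b=cv2.resize(t["pixels"][130:310,150:330,::-1],(400,400))
cv2.imwrite("pics/above.png",np.hstack([a,b]))
E
```

```text
t1.7 [199.7 480.1 329.7] F [-0.5  0.7  0.6] M [-0.1   0.1   0.05] gap 87.1 g 0.0 j [-1.43  0.06  0.17  1.53 -0.01  1.56 -1.86]
 t2.7 [388.9 301.5 329.8] F [-0.1 -0.7  0.1] M [-0.05  0.17 -0.01] gap 87.2 g 0.0 j [-1.18 -0.02  0.42  1.6   0.01  1.56 -1.36]
 t3.9 [474.4  36.2 180.5] F [0.3 0.  0.4] M [-0.08  0.1  -0.06] gap 87.2 g 0.0 j [-0.96 -0.02  0.79  1.91  0.02  1.25 -0.78]
```

View pics/above.png

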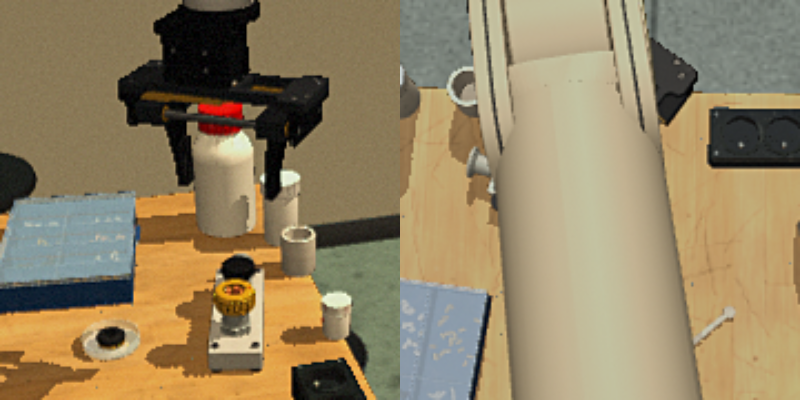

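The view shows the gripper centred above the nut, with the fingers straddling it and nothing in the way. I'll descend and grip lightly.

Run:
```python
from h import *
from station import *
print(env.servo_line([*NUT,67],rate=80,force_limit=8))
env.sleep(.3);show(sensors.observe(),"down")
eoat.move_gripper(40,5);env.sleep(.4);show(sensors.observe(),"grip5")
```

```text
False
down t5.9 [474.2  34.6  67.2] F [-0.1 -0.1 -0.2] M [-0.11  0.09  0.02] gap 87.2 g 0.0 j [-0.91  0.16  0.8   2.04 -0.13  1.   -0.65]
grip5 t7.3 [474.1  34.5  67. ] F [ 0.7 -0.   0.3] M [-0.1   0.14  0.02] gap 40.2 g 0.0 j [-0.91  0.16  0.8   2.04 -0.13  1.   -0.65]
```

Run:
```python
from h import *
from station import *
c=optics.capture("side");show(sensors.observe())
cv2.imwrite("pics/g1.png",cv2.resize(c["pixels"][120:240,200:340,::-1],(700,600),interpolation=cv2.INTER_CUBIC))
```

```text
t7.3 [474.1  34.5  67. ] F [-0.9 -0.2 -0.5] M [-0.1   0.08  0.01] gap 40.0 g 0.0 j [-0.91  0.16  0.8   2.04 -0.13  1.   -0.65]
```

View pics/g1.png

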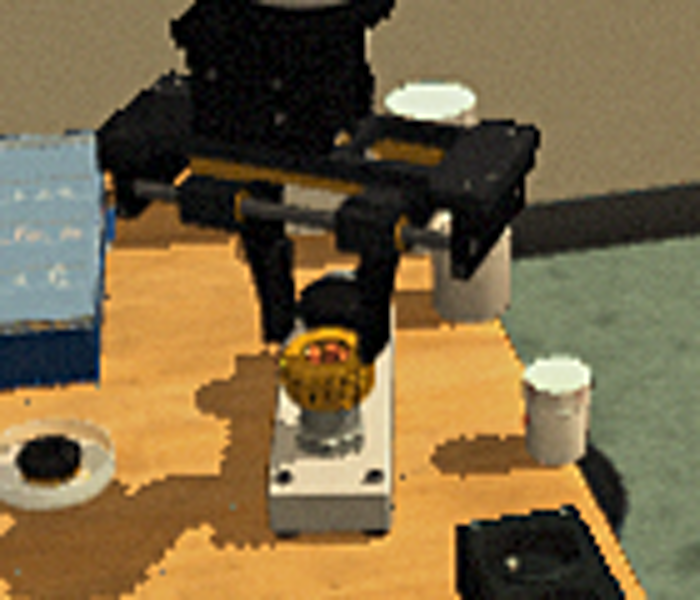

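The fingers look to be behind (+y of) the nut and not touching it. I'll check by projecting the reported TCP.

Run:
```python
from h import *
from station import *
o=sensors.observe();c=pickle.load(open("side.pkl","rb"))
q=o["eef_rot"];M=Ro.from_quat(q[[1,2,3,0]]).as_matrix();print(np.round(M,3))
f=lambda X:np.round((proj(c,X)-[200,120])*5)
p=o["eef_pos"]
for s in(-1,0,1):
    for z in(-40,0,14): print(s,z,f(p+M@[0,20.*s,z]))
print("nut",f(np.array([*NUT,82])),f(np.array([*NUT,71])))
for n in ("s1.pkl",):
    c=pickle.load(open(n,"rb")); print(c["R"]-pickle.load(open("side.pkl","rb"))["R"])
```

```text
[[ 0.574  0.819  0.   ]
 [ 0.819 -0.574 -0.   ]
 [-0.     0.    -1.   ]]
-1 -40 [284. 297.]
-1 0 [289. 368.]
-1 14 [291. 392.]
0 -40 [323. 304.]
0 0 [326. 375.]
0 14 [328. 399.]
1 -40 [361. 312.]
1 0 [364. 383.]
1 14 [365. 407.]
nut [325. 349.] [326. 368.]
[[0. 0. 0.]
 [0. 0. 0.]
 [0. 0. 0.]]
```

Run:
```python
from h import *
c=pickle.load(open("side.pkl","rb"))
def tips(p,q,gap,lab):
    M=Ro.from_quat(np.array(q)[[1,2,3,0]]).as_matrix()
    for s in(-1,1): 
        X=np.array(p)+M@[0,s*(gap/2+7),14];print(lab,s,proj(c,X),"dz+20",proj(c,X+[0,0,20])-proj(c,X),"dy+20",proj(c,X+[0,20,0])-proj(c,X))
tips([142.3,608.2,202.5],[0,.11464,.9934,0],87,"start")
tips([474.4,36.2,180.5],quat(np.radians(55)),87,"s1")
tips([474.1,34.5,67],quat(np.radians(55)),40,"g1")
for n,pk in(("start","side.pkl"),("s1","s1.pkl")):
    im=pickle.load(open(pk,"rb"))["pixels"];m=(im.max(2)<60).astype(np.uint8)
    b=(90,20,150,100) if n=="start" else (210,90,320,160)
    for x in range(b[0],b[2],2):
        r=np.where(m[b[1]:b[3],x])[0]
        if len(r):print((x,b[1]+r[-1]),end=" ")
    print()
```

```text
start -1 [126.26412878  92.7797828 ] dz+20 [-1.56219165 -6.27625235] dy+20 [ 0.56692839 -1.90986461]
start 1 [135.95293015  83.21605017] dz+20 [-1.38102139 -5.96460526] dy+20 [ 0.41675133 -1.67863877]
s1 -1 [243.6088428  154.87386125] dz+20 [-0.6661567  -7.79905873] dy+20 [-1.24911704 -3.6568629 ]
s1 1 [283.65854413 161.56599659] dz+20 [-0.17106169 -8.00051464] dy+20 [-2.00720919 -3.90712634]
g1 -1 [255.5904836 197.8261258] dz+20 [-0.4864623  -6.84301233] dy+20 [-1.37359049 -4.14909045]
g1 1 [275.64110441 201.91656485] dz+20 [-0.25457782 -6.91904583] dy+20 [-1.72923053 -4.29040749]
(98, np.int64(54)) (100, np.int64(57)) (102, np.int64(62)) (104, np.int64(62)) (106, np.int64(62)) (108, np.int64(62)) (110, np.int64(62)) (112, np.int64(62)) (114, np.int64(62)) (116, np.int64(69)) (118, np.int64(75)) (120, np.int64(82)) (122, np.int64(82)) (124, np.int64(82)) (126, np.int64(82)) (128, np.int64(63)) (130, np.int64(72)) (132, np.int64(74)) (134, np.int64(74)) (136, np.int64(73)) (138, np.int64(50)) (140, np.int64(49)) (142, np.int64(49)) 
(214, np.int64(104)) (216, np.int64(106)) (218, np.
[... 235 characters left out ...]
4(142)) (242, np.int64(143)) (244, np.int64(143)) (246, np.int64(141)) (248, np.int64(113)) (250, np.int64(114)) (252, np.int64(115)) (254, np.int64(115)) (256, np.int64(115)) (258, np.int64(115)) (260, np.int64(116)) (262, np.int64(115)) (264, np.int64(116)) (266, np.int64(116)) (268, np.int64(116)) (270, np.int64(117)) (272, np.int64(116)) (274, np.int64(117)) (276, np.int64(122)) (278, np.int64(122)) (280, np.int64(149)) (282, np.int64(149)) (284, np.int64(147)) (286, np.int64(144)) (288, np.int64(126)) (290, np.int64(124)) (292, np.int64(125)) (294, np.int64(124)) (296, np.int64(122)) (298, np.int64(120)) (300, np.int64(118)) (302, np.int64(116)) (304, np.int64(114)) (306, np.int64(104))
```

In all three poses the fingertips sit about 30 mm higher than the reported TCP implies, while the lateral position matches. So the fingers closed above the nut. A soft touch on the nut's top face (82 mm) will give the exact height offset.

Run:
```python
from h import *
from station import *
p=sensors.observe()["eef_pos"]
print(env.servo_line([*NUT,50],rate=12,force_limit=4));show(sensors.observe(),"touch")
```

```text
True
touch t8.0 [474.2  34.6  62.3] F [-1.5 -0.2  6. ] M [-0.04  0.33 -0.01] gap 39.9 g 3.0 j [-0.91  0.17  0.8   2.04 -0.14  0.99 -0.64]
```

The touch came at a reported z of 62.3, so the true z is the reported z + 33.7. The finger-to-body length in the image matches the spec, so the whole hand is offset. I'll regrip the nut with this correction.

```bash
echo 'DZ=33.7  # true z = reported z + DZ' >> h.py
python3 - <<'E'
from h import *
from station import *
env.servo_line([*NUT,75],rate=80)
eoat.move_gripper(80)
print(env.servo_line([*NUT,67-DZ],rate=80,force_limit=8));show(sensors.observe(),"down")
eoat.move_gripper(40,8);env.sleep(.3);show(sensors.observe(),"grip8")
E
```

```text
False
down t9.9 [474.2  34.3  33.4] F [ 0.   0.3 -0.3] M [-0.13  0.06 -0.02] gap 79.9 g 0.0 j [-0.88  0.23  0.79  2.07 -0.2   0.93 -0.6 ]
grip8 t10.9 [473.8  34.8  33.3] F [-4.7  3.2  4.7] M [ 0.51  1.1  -0.06] gap 43.3 g 8.0 j [-0.88  0.23  0.79  2.07 -0.2   0.93 -0.6 ]
```

Run:
```python
from h import *
from station import *
eoat.move_gripper(40,25);show(sensors.observe(),"g25")
y0=np.radians(55)
for k in range(1,5):
    env.servo_line([*NUT,67-DZ],quat(y0+.31*k));o=sensors.observe()
    M=Ro.from_quat(o["eef_rot"][[1,2,3,0]]).as_matrix();show(o,"yaw %.3f"%(np.arctan2(M[1,0],M[0,0])-y0))
c=optics.capture("side")
cv2.imwrite("pics/g2.png",cv2.resize(c["pixels"][120:240,200:340,::-1],(700,600),interpolation=cv2.INTER_CUBIC))
```

```text
g25 t11.1 [473.8  34.8  33.3] F [-5.3  2.5  5.1] M [ 0.53  1.17 -0.09] gap 43.4 g 25.0 j [-0.88  0.23  0.79  2.07 -0.2   0.93 -0.6 ]
yaw 0.307 t11.6 [473.9  34.7  33.3] F [-4.4  2.6  4.3] M [0.58 1.18 0.06] gap 43.0 g 25.0 j [-0.84  0.22  0.74  2.06 -0.18  0.92 -0.31]
yaw 0.615 t12.1 [474.   34.7  33.3] F [-3.8  2.6  4.9] M [0.58 1.   0.09] gap 43.5 g 25.0 j [-0.8   0.21  0.69  2.06 -0.17  0.92 -0.01]
yaw 0.923 t12.5 [474.1  34.7  33.3] F [-4.2  3.9  2.9] M [0.64 0.93 0.09] gap 42.8 g 25.0 j [-0.76  0.2   0.65  2.06 -0.15  0.92  0.28]
yaw 1.231 t13.0 [474.1  34.7  33.3] F [-3.5  4.3  2.6] M [0.75 0.78 0.05] gap 42.9 g 25.0 j [-0.72  0.2   0.6   2.06 -0.14  0.92  0.58]
```

View pics/g2.png

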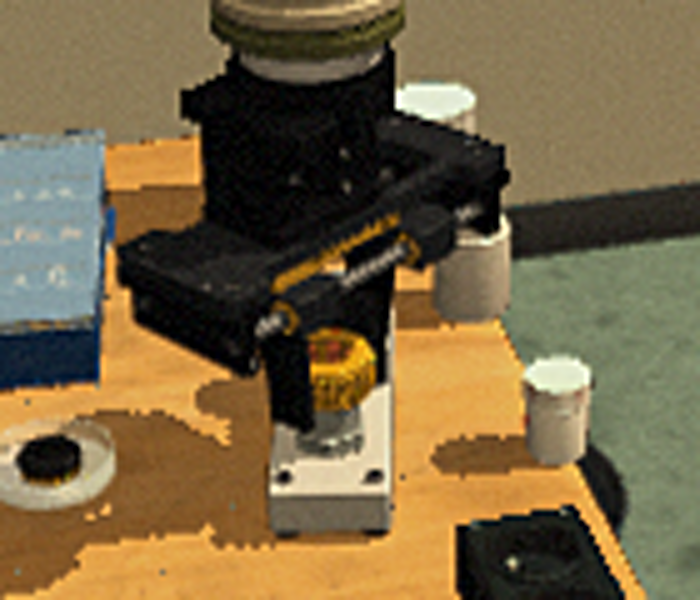

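The fingers straddle the nut at the right height, and it followed the turn with friction torque as expected. The gripped centre is about (473.8, 34.8), so the vision averages are good. I'll release, move over to the gauge, and check the nut's red mark in the top view on the way.

Run:
```python
from h import *
from station import *
eoat.move_gripper(80)
env.servo_line([*NUT,140],rate=200)
yg=np.radians(90)
env.goto([*GAU,170],quat(yg));show(sensors.observe(),"above gauge")
t=optics.capture("top");c=optics.capture("side")
pickle.dump((t,c),open("p2.pkl","wb"))
a=cv2.resize(t["pixels"][180:240,190:270,::-1],(400,300),interpolation=cv2.INTER_NEAREST)
b=cv2.resize(c["pixels"][170:230,225:305,::-1],(400,300),interpolation=cv2.INTER_NEAREST)
d=cv2.resize(c["pixels"][200:320,220:380,::-1],(400,300))
e=cv2.resize(t["pixels"][180:300,310:470,::-1],(400,300))
cv2.imwrite("pics/p2.png",np.vstack([np.hstack([a,b]),np.hstack([e,d])]))
```

```text
above gauge t15.8 [ 447.1 -280.8  169.4] F [ 0.5 -0.3 -0.5] M [-0.14  0.02  0.  ] gap 80.0 g 0.0 j [-0.47  0.22  1.07  1.81 -0.2   1.24  0.67]
```

View pics/p2.png

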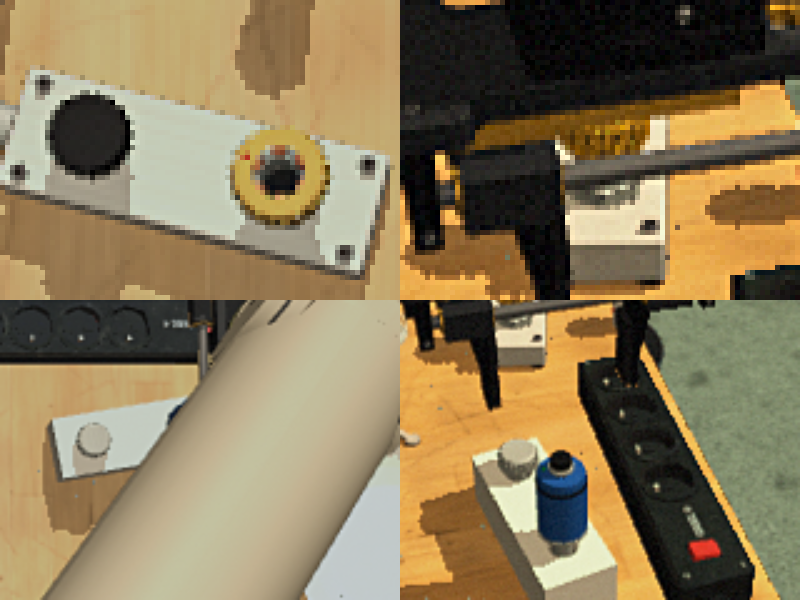

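The top view shows the nut's red mark moved from (283,137) to (246,157) in the crop. That is about 69° counter-clockwise, and the collet is visibly open. The gauge is still standing upright, so I'll grasp and lift it.

Run:
```python
from h import *
from station import *
print(env.servo_line([*GAU,85-DZ],rate=120,force_limit=8));env.sleep(.2);show(sensors.observe(),"down")
eoat.move_gripper(30,10);env.sleep(.2);show(sensors.observe(),"g10")
eoat.move_gripper(30,45);show(sensors.observe(),"g45")
```

```text
False
down t17.3 [ 446.8 -282.6   51.8] F [-0.   0.6  0.4] M [-0.12  0.03  0.04] gap 80.4 g 0.0 j [-0.34  0.39  0.97  1.93 -0.38  1.02  0.8 ]
g10 t18.3 [ 446.3 -282.5   51.3] F [0.6 1.1 0.3] M [-0.11  0.23 -0.02] gap 36.0 g 10.0 j [-0.34  0.39  0.97  1.93 -0.38  1.02  0.8 ]
g45 t18.5 [ 446.4 -282.5   51.3] F [-0.5  0.2 -0.5] M [-0.09  0.12  0.04] gap 35.2 g 45.0 j [-0.34  0.39  0.97  1.93 -0.38  1.02  0.8 ]
```

Run:
```python
from h import *
from station import *
env.servo_line([*GAU,166],rate=120);show(sensors.observe(),"lift")
P=[473.8,34.8]
env.servo_line([*P,166],rate=180)
env.servo_line([*P,143],rate=80);env.sleep(.2);show(sensors.observe(),"above")
c=optics.capture("side");pickle.dump(c,open("p3.pkl","wb"));t=optics.capture("top")
b=cv2.resize(c["pixels"][150:230,225:305,::-1],(560,560),interpolation=cv2.INTER_NEAREST)
cv2.imwrite("pics/p3.png",b)
M=Ro.from_quat(sensors.observe()["eef_rot"][[1,2,3,0]]).as_matrix();print(np.round(M,3))
f=lambda X:np.round((proj(c,np.array(X))-[225,150])*7+3.5)
print("tip exp",f([*P,97-0]),"house bottom",f([*P,152]),"nut",f([*P,82]))
```

```text
lift t19.6 [ 446.  -282.2  165.3] F [-0.6 -0.7 -2.5] M [-0.14  0.07  0.05] gap 35.0 g 45.0 j [-0.46  0.22  1.08  1.81 -0.21  1.23  0.67]
above t22.2 [474.1  34.8 143.4] F [-0.8  0.1 -1.3] M [-0.14  0.08 -0.  ] gap 34.6 g 45.0 j [-0.95  0.02  0.8   1.96 -0.02  1.17 -0.14]
[[-0.     1.     0.001]
 [ 1.     0.     0.   ]
 [ 0.     0.001 -1.   ]]
tip exp [280. 245.] house bottom [273. 102.] nut [282. 282.]
```

View pics/p3.png

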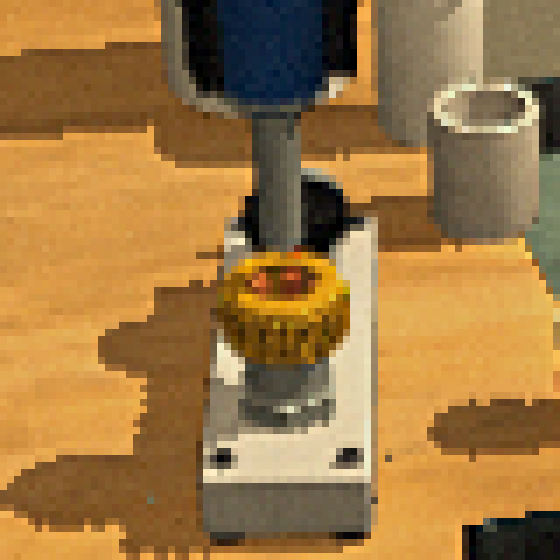

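The stem hangs straight above the nut, with its tip at about (281,250) against (280,245) predicted and the nut centre at (284,281). I'll lower it with a force limit.

Run:
```python
from h import *
from station import *
P=[473.8,34.8]
show(sensors.observe(),"pre")
h=env.servo_line([*P,85],rate=20,force_limit=4);o=sensors.observe();show(o,str(h)+" tip %.1f"%(o["eef_pos"][2]-46.3))
```

```text
pre t22.3 [474.   34.9 143.3] F [ 0.1 -0.  -2.7] M [-0.09  0.09  0.  ] gap 35.3 g 45.0 j [-0.95  0.02  0.8   1.96 -0.02  1.17 -0.14]
True tip 44.1 t24.6 [473.8  34.9  90.4] F [-0.9 -0.4  2.6] M [-0.1  -0.16 -0.04] gap 35.2 g 45.0 j [-0.93  0.11  0.81  2.02 -0.09  1.05 -0.07]
```

Run:
```python
from h import *
from station import *
P=[473.8,34.8]
def F(n=8):
    v=[]
    for _ in range(n): env.sleep(.04);v.append(sensors.observe()["wrist_force"])
    return np.mean(v,0)
z=sensors.observe()["eef_pos"][2];f=F();print(np.round(f,2))
for k in range(7):
    e=9.0-f[2]
    if abs(e)<.5: break
    z-=np.clip(.7*e/1.2,-2,2.5);env.servo_line([*P,z],rate=8);f=F();o=sensors.observe()
    print("cmd %.2f z %.2f"%(z,o["eef_pos"][2]),np.round(f,2))
env.sleep(.6);print(F(12));show(sensors.observe())
c=optics.capture("side")
cv2.imwrite("pics/p4.png",cv2.resize(c["pixels"][120:230,220:330,::-1],(600,600),interpolation=cv2.INTER_NEAREST))
```

```text
[ 1.86 -0.03  3.13]
cmd 87.89 z 87.93 [0.64 0.63 5.88]
cmd 86.07 z 86.25 [0.02 0.34 8.18]
cmd 85.59 z 85.81 [0.07 0.09 8.29]
cmd 85.18 z 85.41 [-0.12  0.15  9.2 ]
[-0.30148244  0.55309939  8.9196307 ]
 t28.6 [473.9  34.9  85.4] F [-0.2 -0.1  9.1] M [-0.07  0.15  0.04] gap 35.1 g 45.0 j [-0.92  0.12  0.81  2.02 -0.1   1.04 -0.07]
```

View pics/p4.png

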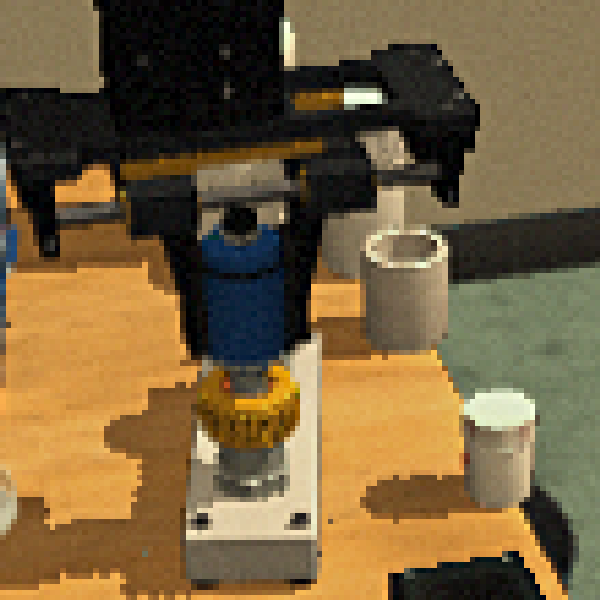

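The gauge stands upright in the nut with its stem on the seat. The wrist reads a steady 9 N, so with the gauge's weight the seat gets 10 to 11 N. The cup and vial are undisturbed.

```bash
python3 -c "
from station import *
print(hand_in())"
```

```text
the job is handed in; nothing more can be done
None
```

The job is handed in: the nut is loosened by about 1.2 rad, and the gauge is upright on the seat, still gripped and pushed down with about 10 N, with the plug, cup and vial left alone.

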